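# Fetch the weighing pan from the drawer and seat it on the balance

### The job

Pull the bench riser's drawer steadily open to its end stop by its pull, without dragging the riser. Then take the weighing pan out of the drawer and seat it on the pins of the balance, lowering it gently, and let go. Leave everything else on the table where it stands.

Things in the scene. Friction and masses are not known exactly. Their poses are not given: they have to be found in the camera images.
- riser: Wooden bench riser with one drawer and a green hotplate on top (to 201 mm high, its front 40 mm behind the drawer face), 5 kg in all, 330 mm wide. It only stands by its weight: some 28 N sideways drags it. Origin on the table under the middle of the shut drawer's front face; x to its back, y left, z up.
- overhang (a point): Middle of the lower front edge of the riser's grey top board, which overhangs the shut drawer's face by 40 mm; 105 mm above the table, board 18 mm thick. Under it a wooden apron fills the face down to 79 mm. An upright gripper cannot reach the pull of the shut drawer: lean it back towards the robot.
- drawer_pull (a point): Grip point of the drawer's pull, an upright steel fin 14 mm thick (riser y), 28 mm high (31 to 59 mm above the table), standing 50 mm out from the drawer front. The point lies in its middle plane, 28 mm out from the front, 45 mm above the table; moves with the drawer, axes as the riser's: it opens along -x.
- drawer (a joint): Drawer opening in m, 0 shut, growing as it is pulled out; starts shut or up to 5 mm ajar. It slides with 2 to 4 N of friction; its end stop lies somewhere between 140 and 180 mm and must be felt.
- drawer_in (a point): Middle of the floor of the drawer's front compartment, 114 mm deep (riser x) and 264 mm wide; moves with the drawer. Floor 18 mm above the table, side walls and rear partition up to 62 mm, front (12 mm thick) up to 76 mm. It holds the pan on one side and a rubber bung (34 mm across, 30 mm high) on the other.
- pan: Aluminium weighing pan, a shallow tray 80 mm (x) by 50 mm (y), 24 mm high, 0.12 kg. Origin at the centre of its underside, z up. Solid to 15 mm, then a 3 mm rim. Underneath two blind round sockets, 9.4 mm wide, 12 mm deep, on its x axis 22 mm either side of the centre. Starts in the drawer, x roughly along the riser's x.
- scale_seat (a point): Middle of the top of the balance's pan carrier, a grey block 36 mm (x) by 66 mm (y), its top 42 mm above the table and 10 mm above the balance's body. On it, on this y axis 22 mm either side of the point, stand two steel pins 8 mm thick and 10 mm high, the top 4 mm tapering to 4 mm. z up.
- scale: White balance, fixed, body 150 mm (x) by 120 mm (y), top at 32 mm; display at its -x end, pan carrier with two pins 22 mm to +x of the middle. Origin on the table under its middle.
- amber_bottle: amber reagent bottle with cap, 64 mm across, 140 mm high; a bystander, origin under its centre
- jar: white jar with lid, 54 mm across, 80 mm high; a bystander, origin under its centre
- beaker: small glass beaker, 66 mm across, 85 mm high; a bystander, origin under its centre
- mortar: white porcelain bowl, 90 mm across, 50 mm high; a bystander, origin under its centre
- pocket_scale: flat grey pocket scale 110 x 70 x 16 mm without pins; a bystander, origin under its centre

How it is judged (in metres and radians):
On the way, in this order (a step that is already met when the one before it is completed fails the run):
1. the drawer is pulled out to within 5 mm of its end stop (value of joint drawer above 0.155 m), for 0.2 s.
2. the pan is lifted out of the drawer, its underside at least 70 mm above the table (height (world z) of pan above 0.07 m), for 0.1 s.
At the end, for the whole second after the job is handed in: The pan sits fully home on both pins and is released, at rest: underside within 3 mm of the carrier top, centre within 3 mm of the carrier middle, long side along the seat's y (either way round) within 4 degrees, level within 3 degrees. The drawer may be left as it is (z of pan in the frame of scale_seat between -0.003 and 0.003 m and horizontal distance between pan and scale_seat below 0.003 m and angle between the x axis of pan and the y axis of scale_seat, either way round below 0.07 rad and angle between pan's own z axis and vertical below 0.05 rad and linear speed of pan below 0.01 m/s and contact force between the fingers and pan below 0.1 N); the robot touches nothing.
It fails at once if the riser is dragged or pushed more than 8 mm from where it stood (distance of riser from where it was at the start of the episode above 0.008 m).
It fails at once if the drawer is jerked (faster than 0.3 m/s) (velocity of joint drawer above 0.3 m/s).
It fails at once if the pan is pressed on the balance with more than 35 N (contact force between pan and scale above 35 N).
It fails at once if the pan is tipped more than 35 degrees (angle between pan's own z axis and vertical above 0.61 rad).
It fails at once if the amber bottle, jar, beaker, porcelain bowl or pocket scale is moved more than 20 mm (distance of any of amber_bottle, jar, beaker, mortar, pocket_scale from where it was at the start of the episode above 0.02 m).
It also fails if it takes over 58 s, if anything falls off the work surface, if the arm or the gripper's body presses on something with over 40 N, if the wrist force passes 120 N, or if a joint passes its speed limit or range.

### The arm

A 7-joint arm with a two-finger parallel gripper is mounted at the origin on the work surface. World frame = base frame: x ahead of the robot, y to its left, z up, the work surface at z = 0. Lengths are in m, angles in degrees, forces in N, time in s.
With the tool pointing down it reaches from about 0.4 to 0.85 m from the base axis. Payload 10.4 kg.
Tool frame: the origin (TCP) lies midway between the tips of the shut fingers; the grasp point (between the pads) lies 19 mm behind it; z points along the fingers, y is the direction in which the jaws open and shut (so a half turn about z gives the same grasp; the last joint's range is limited). The gripper opens to 87 mm and grips with 3 to 60 N. Pads are 19 mm wide; open, the fingers measure 117 mm over their backs; the gripper's body (75 mm by 190 mm) begins 51 mm behind the grasp point.
Start: joints at [-64.492, 19.034, -3.707, 83.658, 1.238, 77.344, -5.071], TCP at [0.282, 0.558, 0.223] pointing down, gripper open.
Joint ranges: [-148.97, 148.97], [-28.65, 121.19], [-84.17, 76.75], [9.2, 138.47], [-72.65, 252.65], [3.7, 117.97], [-149.18, 149.18]. Speed limits (degrees/s): [127.2, 127.2, 159.86, 159.86, 180, 180, 180].

### API

Orientations are given as a 3x3 rotation matrix whose columns are the frame's x, y, z axes.
In Python, from rig import env, eyes gives the robot as it stands. Calls block until the motion is done:
- env.movep(position, orientation): joint-space move of the TCP to a pose.
- env.move_straight(position, vel=0.15, ori=None): straight line of the TCP; ori=None keeps the orientation; vel is the mean speed in m/s.
- env.move_joints(angles): joint-space move.
- env.move_gripper(opening, effort=None): finger opening in m; effort is the grip in N (None keeps the last); returns when the fingers have stopped.
- env.sleep(seconds).
- env.ik(position, orientation): joint angles nearest the present ones, or None.
- eyes.snapshot(name): name is "scene" or "top" or "wrist"; returns a dict with "img" (400x640x3 uint8, red, green, blue), "mtx" (3x3 intrinsics, pixels), "T" (4x4, takes a point from camera to world coordinates); the wrist camera has in their place "hand_eye" (4x4, takes a point from camera to tool coordinates, whose origin is the TCP and whose axes are the flange's). Camera axes: x right, y up, looking along -z (the intrinsics and any distortion apply to the point x, -y, -z); pixel columns grow to the right and rows downward; lengths in m; the calibration is good to about 2 mm. A picture is of the moment at which its call begins: read the wrist's pose just before it. There is no depth.
A pose or a line that the arm cannot do raises env.MotionError and nothing moves.
- env.close_job(): hands the job in, once; it reports no verdict.
Readings, each from a call of its own:
- env.get_time_s(): time.
- env.get_joint_positions(): joint angles.
- env.get_joint_velocities(): joint speeds.
- env.get_effort(): joint torques, N m.
- env.get_tcp_pos(): TCP position.
- env.get_tool_rot(): TCP orientation.
- env.get_contact_force(): force on the tool from outside, world axes, zero at the start.
- env.get_moment(): the same for the moment, N m.
- env.get_opening(): finger opening in m.
Only numpy, scipy, OpenCV 4.12 (cv2) and the standard library are available. Lean on these libraries where they do the work, as an engineer would, in place of code of your own. Each camera call takes 0.05 s, during which the arm holds its last target.

## Working session

There is one attempt and no reset: what is moved stays moved. The work goes in short steps, each a Python script; the robot and the scene stay as the last script left them, time stands still between calls to the robot, and variables do not carry over. Pictures are saved under pics/ and viewed, and the job is handed in when it is done.

```bash
ls; mkdir -p pics
python3 - <<'E'
from rig import env, eyes
import cv2, numpy as np
print(env.get_time_s(), env.get_tcp_pos(), env.get_opening())
print(env.get_tool_rot())
for n in ["scene","top","wrist"]:
    s=eyes.snapshot(n)
    cv2.imwrite(f"pics/{n}0.png", s["img"][:,:,::-1])
    print(n, [ (k, np.round(v,4).tolist()) for k,v in s.items() if k!="img"])
print(env.get_time_s())
E
```

```text
pics
0.0 [0.28167382 0.55749484 0.22175864] 0.08707842730777846
[[-8.92559764e-01  4.50928757e-01 -5.69630612e-04]
 [ 4.50929112e-01  8.92558854e-01 -1.27573369e-03]
 [-6.68361617e-05 -1.39553159e-03 -9.99999024e-01]]
scene [('mtx', [[433.1277, 0.0, 317.6759], [0.0, 433.1277, 198.6147], [0.0, 0.0, 1.0]]), ('T', [[0.6284, -0.7094, 0.3192, 0.9572], [0.7779, 0.5752, -0.2532, -0.2977], [-0.004, 0.4074, 0.9132, 1.0905], [0.0, 0.0, 0.0, 1.0]])]
top [('mtx', [[389.8407, 0.0, 315.6374], [0.0, 389.8407, 203.2846], [0.0, 0.0, 1.0]]), ('T', [[-0.0149, 0.9886, -0.1497, 0.394], [-0.9999, -0.0154, -0.0024, -0.0161], [-0.0047, 0.1497, 0.9887, 1.326], [0.0, 0.0, 0.0, 1.0]])]
wrist [('mtx', [[339.8253, 0.0, 318.3958], [0.0, 339.8253, 200.8342], [0.0, 0.0, 1.0]]), ('hand_eye', [[0.0009, 0.9606, 0.2779, 0.0763], [1.0, -0.0007, -0.0007, -0.0014], [-0.0005, 0.2779, -0.9606, -0.161], [0.0, 0.0, 0.0, 1.0]])]
0.15
```

View pics/scene0.png

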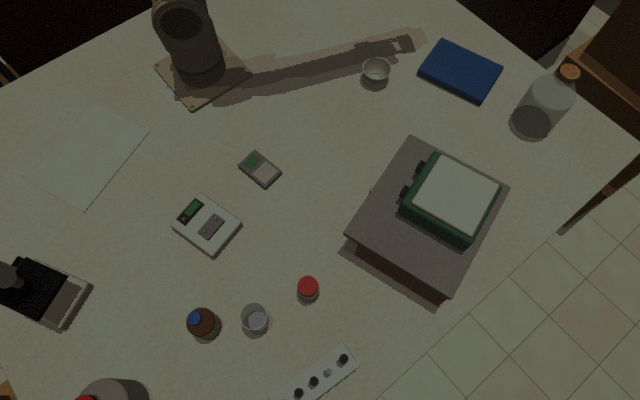

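View pics/top0.png

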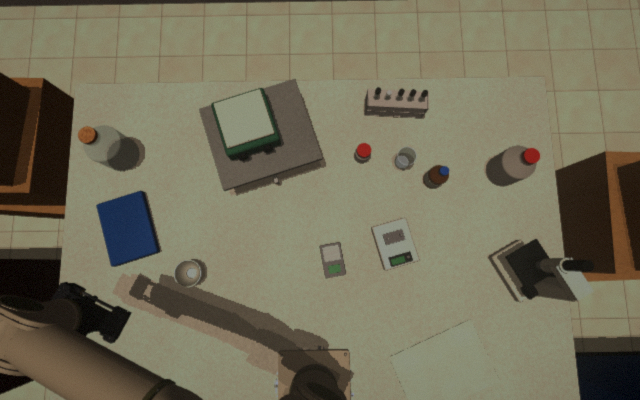

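View pics/wrist0.png

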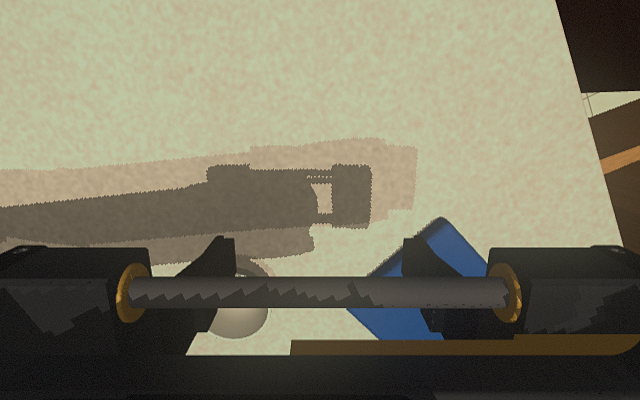

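```bash
cat > h.py <<'E'
from rig import env, eyes
import cv2, numpy as np
np.set_printoptions(precision=4,suppress=True)
def cam(s, Ttool=None):
    T=s["T"] if "T" in s else Ttool@s["hand_eye"]
    return s["mtx"],T
def proj(K,T,p):
    p=np.atleast_2d(p); c=(p-T[:3,3])@T[:3,:3]
    x=c*[1,-1,-1]; u=x@K.T
    return u[:,:2]/u[:,2:]
def ray(K,T,uv):
    d=np.array([(uv[0]-K[0,2])/K[0,0],-(uv[1]-K[1,2])/K[1,1],-1.])
    return T[:3,3],T[:3,:3]@d
def onz(K,T,uv,z):
    o,d=ray(K,T,uv); return o+d*(z-o[2])/d[2]
def tri(rays):
    A=np.zeros((3,3));b=np.zeros(3)
    for o,d in rays:
        d=d/np.linalg.norm(d);P=np.eye(3)-np.outer(d,d);A+=P;b+=P@o
    p=np.linalg.solve(A,b)
    return p,[np.linalg.norm(np.cross(p-o,d/np.linalg.norm(d))) for o,d in rays]
def pose():
    T=np.eye(4);T[:3,3]=env.get_tcp_pos();T[:3,:3]=env.get_tool_rot();return T
def snap(name,fn=None):
    P=pose(); s=eyes.snapshot(name); K,T=cam(s,P)
    if fn: cv2.imwrite(f"pics/{fn}.png",s["img"][:,:,::-1])
    return s["img"],K,T
E
python3 - <<'E'
import cv2
a=cv2.imread("pics/top0.png");b=cv2.imread("pics/scene0.png")
def crop(im,x0,y0,x1,y1,n):
    k=min(800/(x1-x0),600/(y1-y0)); c=cv2.resize(im[y0:y1,x0:x1],None,fx=k,fy=k,interpolation=cv2.INTER_CUBIC); c=cv2.convertScaleAbs(c,alpha=1.8); cv2.imwrite(f"pics/{n}.png",c[:600,:800]); print(n,k)
crop(a,190,70,350,190,"c1"); crop(b,330,125,530,275,"c2"); crop(a,310,205,430,285,"c3"); crop(b,160,140,290,260,"c4")
E
```

```text
c1 5.0
c2 4.0
c3 6.666666666666667
c4 5.0
```

View pics/c1.png

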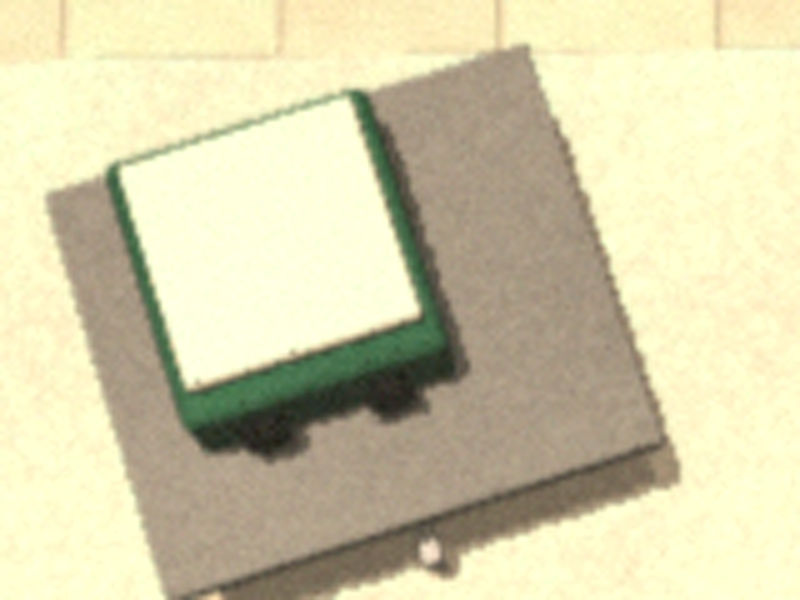

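View pics/c2.png

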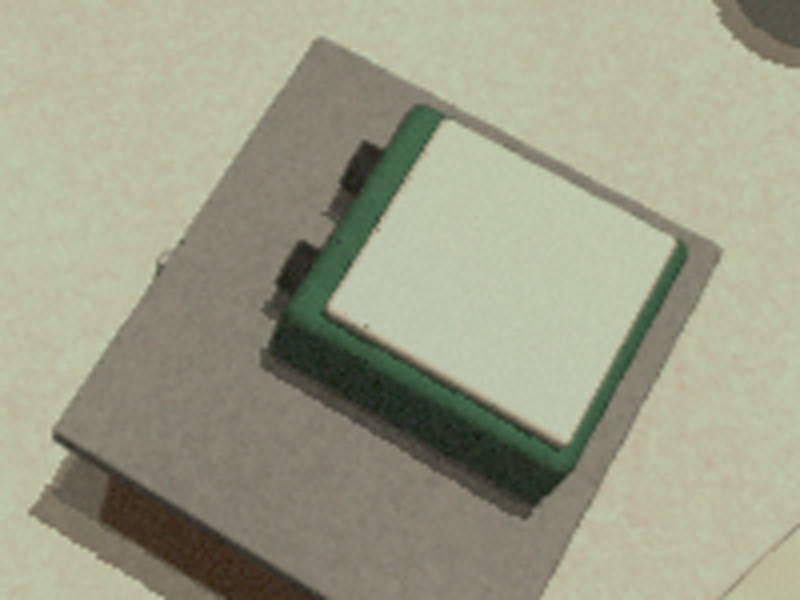

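View pics/c3.png

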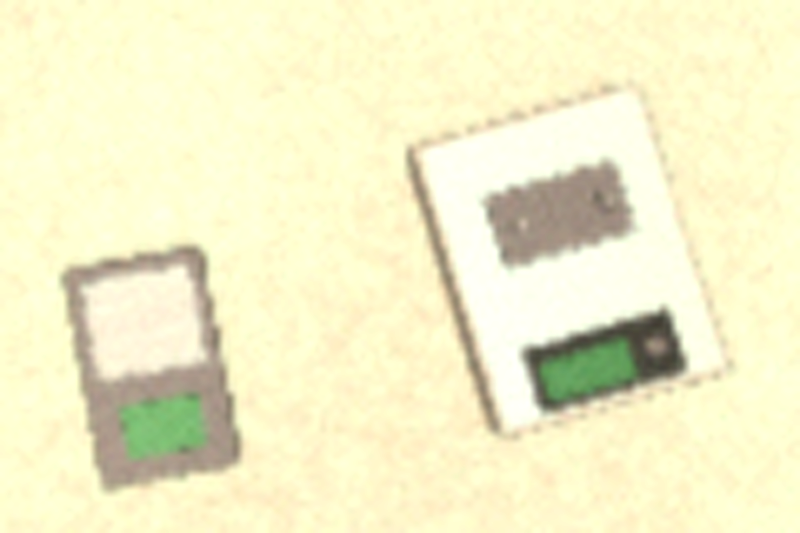

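View pics/c4.png

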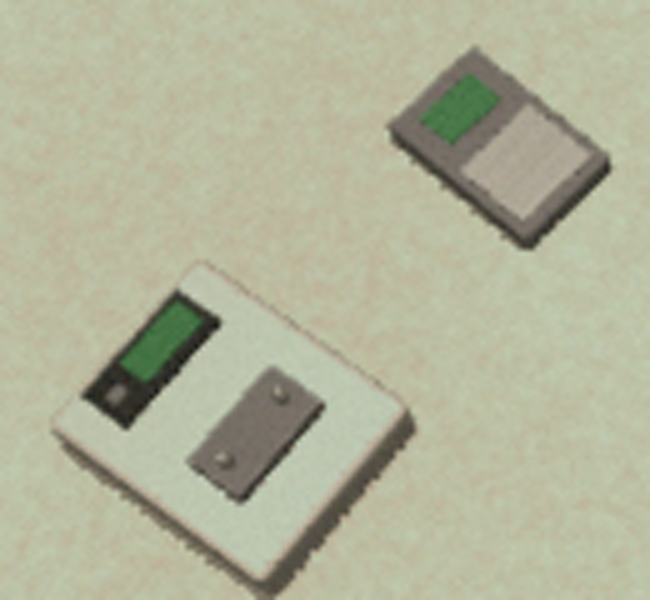

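Run:
```python
from h import *
_,K,T=snap("top"); _,K2,T2=snap("scene")
c=lambda x,y:(x/5+190,y/5+70)
C=[onz(K,T,c(*q),.123) for q in [(168,598),(662,440),(528,45),(47,195)]]
for p in C: print(p)
print([np.linalg.norm(C[i]-C[i-1]) for i in range(4)])
d=lambda x,y:(x/4+330,y/4+125)
for q in [(320,38),(58,435),(720,250)]: print("scene",onz(K2,T2,d(*q),.123))
print("pull top", onz(K,T,c(428,538),.059), "scene", onz(K2,T2,d(160,262),.059))
e=lambda x,y:(x/6.6667+310,y/6.6667+205)
f=lambda x,y:(x/5+160,y/5+140)
S=[onz(K,T,e(*q),.042) for q in [(487,198),(612,160),(633,228),(507,266)]]
print("carrier top",np.mean(S,0),S)
S2=[onz(K2,T2,f(*q),.042) for q in [(188,460),(272,367),(325,405),(240,502)]]
print("carrier sc",np.mean(S2,0),S2)
print("pins", onz(K,T,e(523,222),.05),onz(K,T,e(605,198),.05), onz(K2,T2,f(224,458),.052),onz(K2,T2,f(280,390),.052))
```

```text
[0.6241 0.2753 0.123 ]
[ 0.7213 -0.0368  0.123 ]
[0.9895 0.0465 0.123 ]
[0.8914 0.3594 0.123 ]
[np.float64(0.2801573984255173), np.float64(0.3268577594642213), np.float64(0.2807794600116727), np.float64(0.3279068565206478)]
scene [0.6283 0.2736 0.123 ]
scene [ 0.7296 -0.0374  0.123 ]
scene [0.8948 0.3583 0.123 ]
pull top [0.6742 0.1187 0.059 ] scene [0.6652 0.1098 0.059 ]
carrier top [ 0.4726 -0.2686  0.042 ] [array([ 0.4805, -0.233 ,  0.042 ]), array([ 0.4983, -0.2955,  0.042 ]), array([ 0.4647, -0.3043,  0.042 ]), array([ 0.447 , -0.2415,  0.042 ])]
carrier sc [ 0.4795 -0.2698  0.042 ] [array([ 0.4697, -0.3053,  0.042 ]), array([ 0.4537, -0.2433,  0.042 ]), array([ 0.4888, -0.2337,  0.042 ]), array([ 0.5056, -0.2969,  0.042 ])]
pins [ 0.468  -0.2488  0.05  ] [ 0.4791 -0.2895  0.05  ] [ 0.485  -0.2904  0.052 ] [ 0.4718 -0.2477  0.052 ]
```

```bash
cat >> h.py <<'E'
YAW=np.radians(17.5)
def Rz(a): c,s=np.cos(a),np.sin(a); return np.array([[c,-s,0],[s,c,0],[0,0,1.]])
def Rtilt(th,yaw=None):
    yaw=YAW if yaw is None else yaw
    s,c=np.sin(np.radians(th)),np.cos(np.radians(th))
    return Rz(yaw)@np.array([[c,0,s],[0,-1,0],[s,0,-c]])
E
python3 - <<'E'
from h import *
O=np.array([.714,.131,0]); R0=Rz(YAW)
for th in (45,50,55,60,65):
    R=Rtilt(th)
    for back in (0,.05,.1,.15,.18):
        g=O+R0@[-.028-back,0,.045]; t=g+R[:,2]*.019
        q=env.ik(t,R); print(th,back,None if q is None else np.array(q).round(0))
    t=g=O+R0@[-.028,0,.045]-R[:,2]*.10
    q=env.ik(t,R); print(th,"pre",t,None if q is None else np.array(q).round(0))
E
```

```text
45 0 [ 12.  25. -26. 120. 152.   8. 129.]
45 0.05 [ 23.  22. -37. 126. 151.  11. 132.]
45 0.1 [ 35.  20. -47. 132. 154.  12. 131.]
45 0.15 None
45 0.18 None
45 pre [0.6199 0.1013 0.1157] [  5.   5. -16. 130. -71.   4. -14.]
50 0 [ 32.  33. -48. 122. 145.  19. 146.]
50 0.05 [ 34.  28. -48. 128. 156.  19. 133.]
50 0.1 [ 47.  28. -59. 134. 156.  21. 136.]
50 0.15 None
50 0.18 None
50 pre [0.6142 0.0995 0.1093] [ 53.  13. -64. 132. 161.   8. 122.]
55 0 [ 33.  35. -49. 124. 160.  25. 134.]
55 0.05 [ 46.  38. -60. 130. 157.  29. 142.]
55 0.1 None
55 0.15 None
55 0.18 None
55 pre [0.6092 0.0979 0.1024] [ 57.  18. -68. 136. 168.  18. 119.]
60 0 [ 44.  47. -60. 125. 161.  34. 145.]
60 0.05 [ 48.  43. -60. 132. 166.  36. 138.]
60 0.1 None
60 0.15 None
60 0.18 None
60 pre [0.6047 0.0965 0.095 ] None
65 0 [ 46.  52. -61. 127. 170.  40. 143.]
65 0.05 [ 50.  49. -61. 133. 174.  42. 138.]
65 0.1 None
65 0.15 None
65 0.18 None
65 pre [0.6009 0.0953 0.0873] None
```

Run:
```python
from h import *
O=np.array([.714,.131,0]); R0=Rz(YAW)
for th in (0,20,40,45,50,55,60,65):
    R=Rtilt(th)@np.diag([-1,-1,1])
    for back in (0,.05,.1,.15,.18):
        g=O+R0@[-.028-back,0,.045]; t=g+R[:,2]*.019
        q=env.ik(t,R); print(th,back,None if q is None else np.array(q).round(0))
    t=O+R0@[-.028,0,.045]-R[:,2]*.10
    q=env.ik(t,R); print(th,"pre",t,None if q is None else np.array(q).round(0))
```

```text
0 0 [-20.  37.   9.  83.  -6.  61.  97.]
0 0.05 [-21.  32.  10.  92.  -6.  57.  98.]
0 0.1 [-23.  26.  12. 100.  -6.  55.  99.]
0 0.15 [-25.  21.  14. 107.  -6.  52. 100.]
0 0.18 [-26.  18.  15. 112.  -6.  51. 100.]
0 pre [0.6873 0.1226 0.145 ] [-21.  31.  11.  77.  -6.  72.  97.]
20 0 [-18.  26.   6. 102.  -8.  32. 100.]
20 0.05 [-21.  21.  10. 110. -11.  30. 103.]
20 0.1 [-26.  16.  16. 117. -13.  28. 106.]
20 0.15 [-33.  11.  23. 124. -15.  26. 108.]
20 0.18 [-37.   7.  27. 129. -13.  26. 108.]
20 pre [0.6547 0.1123 0.139 ] [-28.  14.  17. 104.  -9.  43. 101.]
40 0 [ 12.  25. -27. 116.  78.   6.  23.]
40 0.05 [ 18.  21. -32. 123. 100.   5.   1.]
40 0.1 [ 44.  24. -58. 129. 102.  12.   5.]
40 0.15 [ 56.  21. -68. 135. 109.  11.  -1.]
40 0.18 None
40 pre [0.626  0.1033 0.1216] [-43.   4.  33. 127. -32.  12. 126.]
45 0 [ 40.  38. -59. 118. 113.  21.   2.]
45 0.05 [ 52.  42. -71. 125. 115.  26.   5.]
45 0.1 [ 55.  33. -70. 132. 123.  21.  -8.]
45 0.15 None
45 0.18 None
45 pre [0.6199 0.1013 0.1157] [ 53.  12. -65. 128.  62.   5.  40.]
50 0 [ 50.  51. -71. 121. 126.  32.   2.]
50 0.05 [ 54.  45. -71. 128. 132.  29.  -8.]
50 0.1 [ 57.  37. -70. 134. 141.  26. -21.]
50 0.15 None
50 0.18 None
50 pre [0.6142 0.0995 0.1093] [ 53.  13. -64. 132. 161.   8. -58.]
55 0 [ 51.  55. -72. 123. 140.  35.  -7.]
55 0.05 [ 55.  50. -71. 130. 146.  34. -16.]
55 0.1 None
55 0.15 None
55 0.18 None
55 pre [0.6092 0.0979 0.1024] [ 57.  18. -68. 136. 168.  18. -61.]
60 0 [ 53.  61. -72. 125. 152.  39. -12.]
60 0.05 [ 58.  57. -72. 132. 156.  39. -18.]
60 0.1 None
60 0.15 None
60 0.18 None
60 pre [0.6047 0.0965 0.095 ] None
65 0 [ 55.  68. -72. 126. 163.  43. -13.]
65 0.05 [ 60.  66. -72. 133. 166.  44. -16.]
65 0.1 None
65 0.15 None
65 0.18 None
65 pre [0.6009 0.0953 0.0873] None
```

```bash
cat >> h.py <<'E'
O=np.array([.714,.131,0])
FL=np.diag([-1.,-1,1])
def rp(p): return O+Rz(YAW)@np.array(p,float)
def rinv(p): return Rz(YAW).T@(np.array(p)-O)
E
python3 - <<'E'
from h import *
env.movep([.43,.22,.30],Rtilt(0)@FL)
print(env.get_time_s(),env.get_joint_positions())
p=rp([-.2,0,.16]); R=Rtilt(20)@FL
print(env.ik(p,R))
env.movep(p,R); print(env.get_time_s(),env.get_joint_positions())
im,K,T=snap("wrist","w1")
print(env.get_contact_force())
print("pull pred",proj(K,T,[rp([-.05,0,.059]),rp([-.05,0,.031]),rp([-.04,.165,.105]),rp([-.04,-.165,.105])]))
E
```

```text
1.6583 [-39.0392  -1.0743   6.3355  97.5084   0.1099  83.5691  74.8206]
[-30.7581  -5.5941  18.731  121.1109  -0.2212  44.281   95.8359]
2.5583 [-30.8201  -5.5694  18.6348 120.9915  -0.2378  44.3584  95.7742]
[-0.4541  0.947   0.2951]
pull pred [[317.4457 288.9185]
 [317.474  268.3267]
 [494.7791 335.6199]
 [139.5419 335.4913]]
```

View pics/w1.png

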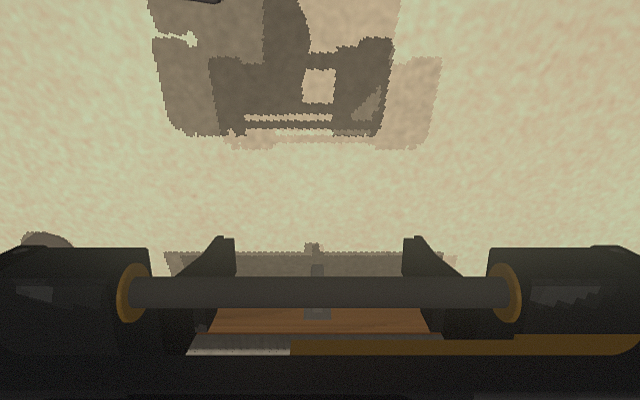

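Run:
```python
import cv2
a=cv2.imread("pics/w1.png")
c=cv2.resize(a[235:360,200:440],None,fx=3.3,fy=3.3,interpolation=cv2.INTER_CUBIC); cv2.imwrite("pics/w1c.png",cv2.convertScaleAbs(c,alpha=2))
```

```text
(no output)
```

View pics/w1c.png

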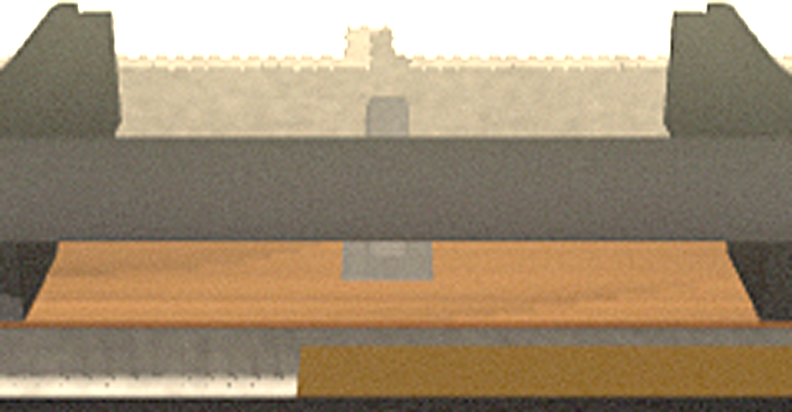

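Run:
```python
from h import *
for f in (FL,np.eye(3)):
  for th in (35,40,45):
    R=Rtilt(th)@f
    for gx in (-.12,-.08,-.042,-.072,-.102,-.132):
        t=rp([gx,0,.045])+R[:,2]*.013
        q=env.ik(t,R); print(th,gx,None if q is None else np.array(q).round(0))
```

```text
35 -0.12 [-14.  12.   3. 127. -37.   7. 132.]
35 -0.08 [-11.  16.  -0. 122. -24.   8. 119.]
35 -0.042 [-13.  20.   1. 117. -21.   9. 115.]
35 -0.072 [-12.  17.  -0. 121. -23.   8. 118.]
35 -0.102 [-12.  14.   0. 125. -30.   7. 125.]
35 -0.132 [-16.  11.   6. 129. -43.   7. 138.]
40 -0.12 [ 54.  32. -71. 128.  97.  20.  16.]
40 -0.08 [ 33.  24. -48. 123.  92.  11.  13.]
40 -0.042 [ 13.  22. -27. 119.  79.   5.  21.]
40 -0.072 [ 33.  25. -49. 122.  91.  11.  15.]
40 -0.102 [ 44.  26. -59. 126.  95.  14.  13.]
40 -0.132 [ 55.  29. -70. 130.  98.  18.  14.]
45 -0.12 [ 55.  33. -70. 131. 121.  20.  -7.]
45 -0.08 [ 52.  40. -71. 126. 115.  25.   4.]
45 -0.042 [ 50.  45. -71. 121. 111.  29.  11.]
45 -0.072 [ 52.  41. -71. 125. 114.  26.   5.]
45 -0.102 [ 54.  36. -70. 129. 118.  22.  -1.]
45 -0.132 [ 56.  30. -70. 133. 125.  19. -11.]
35 -0.12 [-40.  14.  31. 129. -66.  11. -22.]
35 -0.08 [-40.  18.  31. 123. -65.  13. -25.]
35 -0.042 [-39.  22.  31. 118. -64.  15. -28.]
35 -0.072 [-40.  19.  31. 122. -65.  13. -25.]
35 -0.102 [-40.  16.  31. 126. -66.  12. -23.]
35 -0.132 [-40.  12.  31. 130. -66.  10. -21.]
40 -0.12 [ -7.  12.  -4. 131. 232.   4.  43.]
40 -0.08 [-11.  16.  -1. 125. 249.   4.  26.]
40 -0.042 [-72.  52.  75. 123. 250.  46.  -4.]
40 -0.072 [-74.  48.  75. 127. 250.  44.  -0.]
40 -0.102 [ -7.  14.  -4. 128. 237.   4.  39.]
40 -0.132 [ -7.  11.  -4. 132. 230.   5.  45.]
45 -0.12 [ 11.  15. -22. 133. 185.  11.  93.]
45 -0.08 [ 22.  21. -35. 127. 155.  10. 127.]
45 -0.042 [ 14.  23. -28. 122. 154.   8. 127.]
45 -0.072 [ 16.  20. -29. 126. 163.   9. 118.]
45 -0.102 [ 34.  22. -47. 129. 145.  12. 141.]
45 -0.132 [ 10.  13. -20. 134. 189.  11.  89.]
```

```bash
python3 - <<'E'
from h import *
R=Rtilt(35)@FL
t=lambda gx,z=.043: rp([gx,0,z])+R[:,2]*.010
env.movep(t(-.12),R)
print(env.get_time_s(),env.get_joint_positions(),env.get_tcp_pos()-t(-.12),env.get_contact_force())
snap("wrist","w2");snap("scene","s2");snap("top","t2")
try:
    env.move_straight(t(-.044),vel=.06)
except Exception as e: print(repr(e))
print(env.get_time_s(),env.get_joint_positions(),env.get_tcp_pos()-t(-.044),env.get_contact_force())
snap("wrist","w3");snap("top","t3");snap("scene","s3")
E
python3 - <<'E'
import cv2,numpy as np
a=cv2.imread("pics/w3.png")[200:360,160:480]; b=cv2.imread("pics/t3.png")[130:230,200:360]
a=cv2.resize(a,(640,320)); b=cv2.resize(b,(448,280))
o=np.zeros((600,640,3),np.uint8); o[:320]=a; o[320:,:448]=b
cv2.imwrite("pics/m3.png",cv2.convertScaleAbs(o,alpha=1.8))
E
```

```text
3.2833 [-14.4964  12.0874   3.3176 127.5151 -37.7697   6.9966 132.3357] [0.0007 0.0014 0.001 ] [ 0.7621 -0.2928  0.501 ]
4.85 [-19.9198  19.7377   8.5677 117.5577 -35.4261   9.6937 128.0062] [-0.0003 -0.0002 -0.0001] [-0.3835  0.3911 -0.23  ]
```

View pics/m3.png

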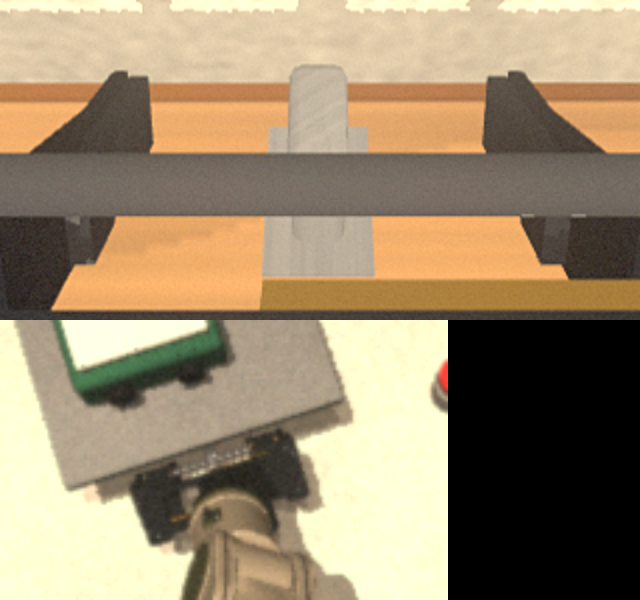

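```bash
python3 - <<'E'
from h import *
R=Rtilt(35)@FL
t=lambda gx,z=.043: rp([gx,0,z])+R[:,2]*.010
env.move_gripper(0.012,effort=15)
print(env.get_time_s(),env.get_opening(),env.get_contact_force()@Rz(YAW))
for gx in (-.054,-.08,-.11):
    env.move_straight(t(gx),vel=.06)
    print(env.get_time_s(),env.get_opening(),rinv(env.get_tcp_pos()),env.get_contact_force()@Rz(YAW))
snap("wrist","w4");snap("top","t4");snap("scene","s4")
E
python3 - <<'E'
import cv2,numpy as np
a=cv2.imread("pics/w4.png")[200:360,160:480]; b=cv2.imread("pics/t4.png")[130:230,200:360]
a=cv2.resize(a,(640,320)); b=cv2.resize(b,(448,280))
o=np.zeros((600,640,3),np.uint8); o[:320]=a; o[320:,:448]=b
cv2.imwrite("pics/m4.png",cv2.convertScaleAbs(o,alpha=1.8))
E
```

```text
6.2417 0.013517186623239932 [-0.6289 -0.0553 -0.2475]
6.5583 0.013821207409677736 [-0.0486  0.      0.0348] [-1.2714 -0.6734  1.0095]
7.1417 0.013762938099068284 [-0.0746 -0.      0.0348] [-1.4441 -0.1557  0.9596]
7.7917 0.01380734512792531 [-0.1046 -0.0001  0.0348] [-2.051 -0.52  -0.553]
```

View pics/m4.png

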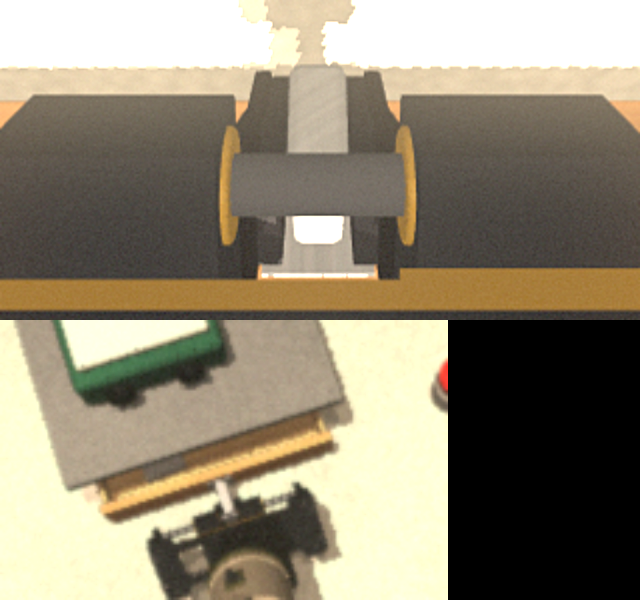

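Run:
```python
from h import *
R=Rtilt(35)@FL
t=lambda gx,z=.043: rp([gx,0,z])+R[:,2]*.010
for gx in (-.14,-.17,-.2,-.23):
    q=env.ik(t(gx),R); print(gx,None if q is None else np.array(q).round(0))
for th in (0,10,20):
    R=Rtilt(th)@FL
    for gx in (-.11,-.17,-.23):
        q=env.ik(t(gx),R); print(th,gx,None if q is None else np.array(q).round(0))
```

```text
-0.14 [-13.  10.   2. 130. -39.   6. 134.]
-0.17 [ -9.   7.  -2. 134. -42.   6. 138.]
-0.2 [ -5.   4.  -5. 138. -46.   6. 142.]
-0.23 None
0 -0.11 [-40.  31.  35.  98. -21.  58. 110.]
0 -0.17 [-45.  25.  39. 107. -20.  54. 110.]
0 -0.23 [-51.  19.  44. 116. -16.  52. 109.]
10 -0.11 [-42.  25.  35. 107. -22.  44. 112.]
10 -0.17 [-48.  18.  40. 116. -20.  42. 112.]
10 -0.23 [-54.  11.  46. 124. -14.  39. 108.]
20 -0.11 [-42.  19.  34. 116. -26.  30. 116.]
20 -0.17 [-50.  12.  41. 124. -23.  28. 116.]
20 -0.23 [-57.   3.  48. 132. -12.  26. 108.]
```

```bash
python3 - <<'E'
from h import *
env.move_gripper(0.06)
R=Rtilt(10)@FL
t=lambda gx,z=.043: rp([gx,0,z])+R[:,2]*.014
env.move_straight(t(-.112),vel=.08,ori=R)
print(env.get_time_s(),env.get_opening(),rinv(env.get_tcp_pos()),env.get_contact_force()@Rz(YAW))
f0=env.get_contact_force()@Rz(YAW)
env.move_gripper(0.012,effort=18)
print(env.get_time_s(),env.get_opening(),env.get_contact_force()@Rz(YAW))
env.move_straight(t(-.176),vel=.06)
print(env.get_time_s(),env.get_opening(),rinv(env.get_tcp_pos()),env.get_contact_force()@Rz(YAW))
gx=-.176
while gx>-.235:
    gx-=.003
    env.move_straight(t(gx),vel=.03)
    f=env.get_contact_force()@Rz(YAW); x=rinv(env.get_tcp_pos())[0]-rinv(t(gx))[0]
    print(round(gx,3),f,round(x,4))
    if abs(f[0]-f0[0])>9: break
print(env.get_time_s())
snap("wrist","w5");snap("top","t5");snap("scene","s5")
E
python3 - <<'E'
import cv2,numpy as np
a=cv2.imread("pics/s5.png")[100:300,240:540]; b=cv2.imread("pics/t5.png")[70:270,190:490]
o=np.hstack([a,b]); o=cv2.resize(o,(800,267)); 
b=cv2.resize(cv2.imread("pics/t5.png")[120:220,200:360],(512,320),interpolation=cv2.INTER_CUBIC)
q=np.zeros((590,800,3),np.uint8); q[:267]=o; q[267:587,:512]=b
cv2.imwrite("pics/m5.png",cv2.convertScaleAbs(q,alpha=1.8))
E
```

```text
10.65 0.06006342317047642 [-0.1098 -0.0001  0.0292] [-0.4511 -0.1721  0.4356]
11.55 0.014098042557232491 [ 0.0088 -0.7231 -0.7002]
12.7667 0.013777235822923697 [-0.1737 -0.0001  0.0292] [-2.0111 -3.2586  1.0474]
-0.179 [-0.6261 -3.9251 -1.6773] -0.0001
-0.182 [-2.2343 -4.441  -1.1007] -0.0002
-0.185 [-2.1907 -4.1773 -0.0894] -0.0002
-0.188 [-1.8893 -3.6513 -1.9037] -0.0002
-0.191 [-1.2627 -4.9081 -0.7258] -0.0002
-0.194 [-1.7482 -4.4523 -1.7919] -0.0001
-0.197 [-1.0735 -5.297  -2.4536] -0.0002
-0.2 [-1.6033 -4.7412 -1.8773] -0.0002
-0.203 [  5.5921  -5.8513 -10.4107] 0.0008
-0.206 [ 12.407   -4.8029 -14.7695] 0.0023
15.2667
```

View pics/m5.png

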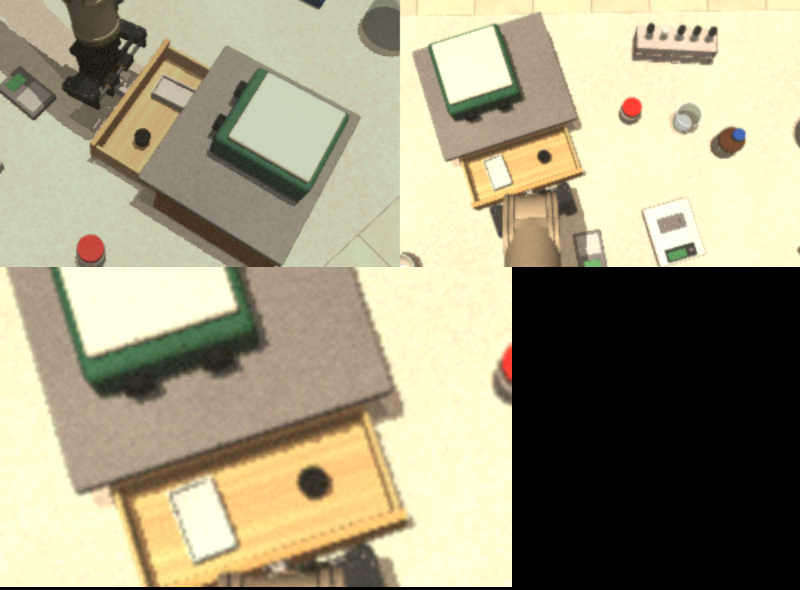

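Run:
```python
from h import *
env.move_gripper(0.06)
print(env.get_contact_force()@Rz(YAW))
R=Rtilt(10)@FL
env.move_straight(env.get_tcp_pos()-R[:,2]*.10,vel=.15)
im,K,T=snap("top","t6")
p=onz(K,T,(263.4,198.75),.042); print("pan",p,rinv(p))
R=Rtilt(0)@FL
env.movep([p[0],p[1],.185],R)
print(env.get_time_s(),env.get_joint_positions(),env.get_contact_force())
snap("wrist","w6")
```

```text
[ 0.1703 -0.5753  0.2517]
pan [0.6065 0.1612 0.042 ] [-0.0935  0.0612  0.042 ]
17.9667 [-43.3641  22.5075  31.6745  87.8015 -12.0162  73.262   97.36  ] [-0.169  -1.0702 -0.4007]
```

View pics/w6.png

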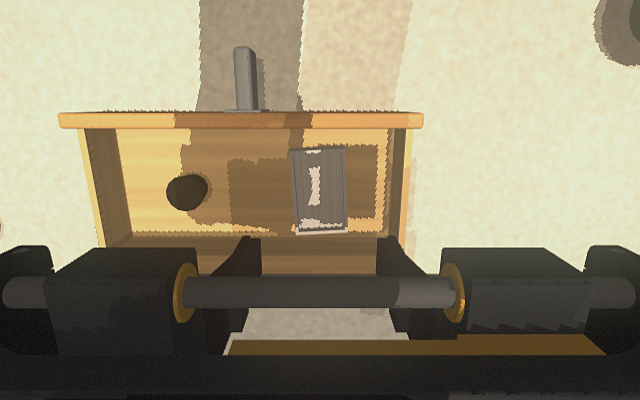

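Run:
```python
import cv2
a=cv2.imread("pics/w6.png")
c=cv2.resize(a[140:250,260:420],None,fx=5,fy=5,interpolation=cv2.INTER_CUBIC); cv2.imwrite("pics/w6c.png",cv2.convertScaleAbs(c,alpha=1.8))
```

```text
(no output)
```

View pics/w6c.png

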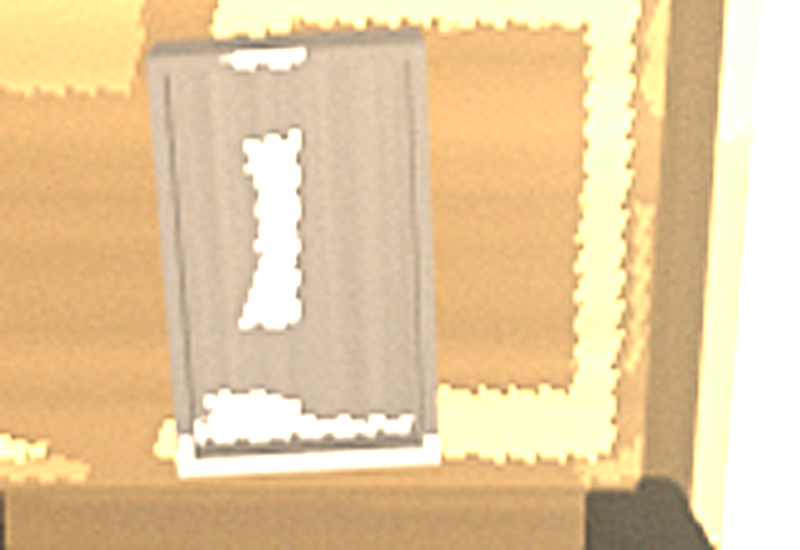

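Run:
```python
from h import *
im,K,T=snap("wrist")
c=lambda x,y:(x/5+260-.4,y/5+140-.4)
P=[onz(K,T,c(*q),.042) for q in [(180,477),(440,465),(424,50),(149,62)]]
for p in P: print(p,rinv(p))
print([np.linalg.norm(P[i]-P[i-1]) for i in range(4)])
m=np.mean(P,0); print(m,rinv(m), env.get_tool_rot().T@(m-env.get_tcp_pos()))
for a,b in ((0,3),(1,2)):
    d=(P[a]-P[b]); print("yaw",np.degrees(np.arctan2(d[1],d[0])))
d=P[3]-P[2]; print("y",np.degrees(np.arctan2(d[1],d[0])))
d=P[0]-P[1]; print("y",np.degrees(np.arctan2(d[1],d[0])))
# front face bottom check
print(proj(K,T,[m]))
```

```text
[0.6549 0.1517 0.042 ] [-0.0501  0.0375  0.042 ]
[0.6377 0.1983 0.042 ] [-0.0526  0.0872  0.042 ]
[0.5638 0.1701 0.042 ] [-0.1315  0.0825  0.042 ]
[0.5806 0.1241 0.042 ] [-0.1293  0.0335  0.042 ]
[np.float64(0.0793303360495478), np.float64(0.049674182872961735), np.float64(0.07904628622116232), np.float64(0.048992243437281834)]
[0.6092 0.1611 0.042 ] [-0.0909  0.0602  0.042 ] [-0.0037  0.0002  0.1422]
yaw 20.41360095828221
yaw 20.90886615162516
y -70.01930538958422
y -69.68232003032334
[[319.3047 193.7495]]
```

```bash
python3 - <<'E'
from h import *
R=Rtilt(0,np.radians(20.4))@FL
m=np.array([.6092,.1611,0])
env.move_gripper(.072)
env.move_straight(m+[0,0,.10],vel=.15,ori=R)
env.move_straight(m+[0,0,.0225],vel=.08)
print(env.get_time_s(),env.get_tcp_pos(),env.get_contact_force())
env.move_gripper(.045,effort=20)
print(env.get_time_s(),env.get_opening(),env.get_contact_force())
env.move_straight(m+[0,0,.0325],vel=.05)
print(env.get_opening(),env.get_contact_force())
snap("top","t7")
env.move_straight(m+[0,0,.26],vel=.2)
print(env.get_time_s(),env.get_opening(),env.get_contact_force(),env.get_joint_positions())
snap("scene","s7");snap("wrist","w7")
S=np.array([.476,-.269])
for y in (16+90,16-90):
    for f in (FL,np.eye(3)):
        R=Rtilt(0,np.radians(y))@f
        for z in (.26,.185,.06):
            q=env.ik([*S,z],R); print(y,f[0,0],z,None if q is None else np.array(q).round(0))
E
python3 - <<'E'
import cv2,numpy as np
a=cv2.imread("pics/s7.png")[0:300,100:540]; b=cv2.imread("pics/w7.png")[130:380,120:520]
q=np.vstack([cv2.resize(a,(440,300)),cv2.resize(b,(440,275))])
cv2.imwrite("pics/m7.png",cv2.convertScaleAbs(q,alpha=1.8))
E
```

```text
20.4583 [0.6096 0.1612 0.0231] [ 0.4119 -0.4918  0.7699]
21.0 0.049732064879509374 [-0.4034  0.3236  2.0219]
0.049832144267908204 [-0.4446 -0.1604 -1.761 ]
22.6917 0.04989168841582824 [ 1.024   0.1168 -0.6588] [-43.152   20.3335  32.0547  81.2331 -10.7266  81.5927  99.2782]
106 -1.0 0.26 [ -32.   14.   67.   95.  -13.   80. -127.]
106 -1.0 0.185 [ -31.   19.   67.  101.  -19.   72. -123.]
106 -1.0 0.06 [ -28.   34.   67.  108.  -36.   62. -110.]
106 1.0 0.26 [-29.  12.  62.  95. -11.  80.  51.]
106 1.0 0.185 [-27.  17.  61. 101. -15.  71.  54.]
106 1.0 0.06 [-22.  28.  58. 108. -28.  59.  64.]
-74 -1.0 0.26 [-29.  12.  62.  95. -11.  80.  51.]
-74 -1.0 0.185 [-27.  17.  61. 101. -15.  71.  54.]
-74 -1.0 0.06 [-22.  28.  58. 108. -28.  59.  64.]
-74 1.0 0.26 [ -32.   14.   67.   95.  -13.   80. -127.]
-74 1.0 0.185 [ -31.   19.   67.  101.  -19.   72. -123.]
-74 1.0 0.06 [ -28.   34.   67.  108.  -36.   62. -110.]
```

View pics/m7.png

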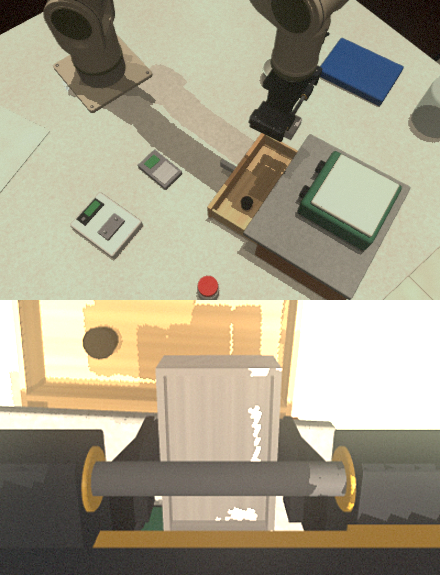

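Run:
```python
import cv2
a=cv2.imread("pics/w7.png")
c=cv2.resize(a[170:340,250:410],None,fx=3.5,fy=3.5,interpolation=cv2.INTER_CUBIC); cv2.imwrite("pics/w7c.png",cv2.convertScaleAbs(c,alpha=1.8))
```

```text
(no output)
```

View pics/w7c.png

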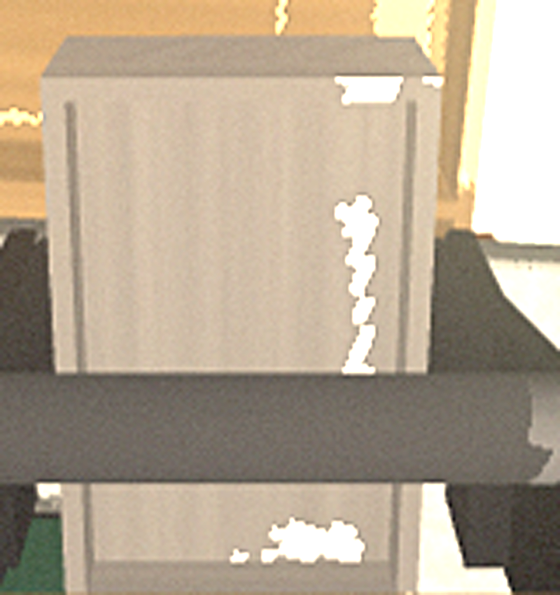

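Run:
```python
from h import *
s=eyes.snapshot("wrist"); K,H=s["mtx"],s["hand_eye"]
c=lambda x,y:(x/3.5+250-.36,y/3.5+170-.36)
for q,z in [((42,76),-.0189),((442,76),-.0189),((68,37),.0051),((412,37),.0051)]:
    print(onz(K,H,c(*q),z))
    o,d=ray(K,H,c(*q))
# width-based scale check
print(proj(K,H,[[.04,.025,-.0189],[.04,-.025,-.0189],[.04,.025,.0051],[.04,-.025,.0051]]))
print([c(*q) for q in [(42,76),(442,76),(68,37),(412,37)]])
```

```text
[ 0.0405 -0.0254 -0.0189]
[ 0.0405  0.0239 -0.0189]
[ 0.04   -0.0256  0.0051]
[0.04   0.0236 0.0051]
[[378.312  192.4419]
 [262.664  192.3694]
 [370.1467 180.2187]
 [270.1821 180.1522]]
[(261.64, 191.3542857142857), (375.92571428571426, 191.3542857142857), (269.06857142857143, 180.21142857142857), (367.3542857142857, 180.21142857142857)]
```

```bash
python3 - <<'E'
from h import *
R=Rtilt(0,np.radians(-74.))@FL
S=np.array([.476,-.269])
t=np.array([*S,.2])-R[:,0]*.06
env.movep(t,R)
env.sleep(.2)
print(env.get_time_s(),env.get_tcp_pos(),env.get_joint_positions(),env.get_contact_force(),env.get_opening())
im,K,T=snap("wrist","w8")
print(proj(K,T,[[*S,.042]]), t)
E
python3 - <<'E'
import cv2
a=cv2.imread("pics/w8.png")
cv2.imwrite("pics/w8b.png",cv2.convertScaleAbs(a,alpha=1.5))
E
```

```text
24.875 [ 0.4931 -0.326   0.2   ] [-19.0978  25.3917  63.2784  93.4037 -23.282   75.7561  63.9167] [ 0.074   0.829  -1.7563] 0.049998444494299236
[[318.7254 120.556 ]] [ 0.4925 -0.3267  0.2   ]
```

View pics/w8b.png

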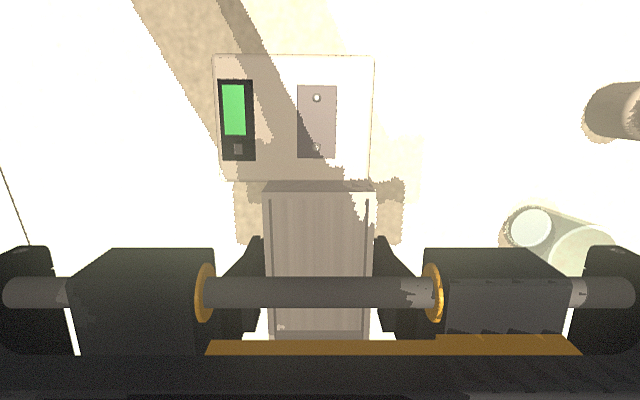

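Run:
```python
import cv2
a=cv2.imread("pics/w8.png")
c=cv2.resize(a[75:200,250:390],None,fx=4.8,fy=4.8,interpolation=cv2.INTER_CUBIC); cv2.imwrite("pics/w8c.png",cv2.convertScaleAbs(c,alpha=1.2))
```

```text
(no output)
```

View pics/w8c.png

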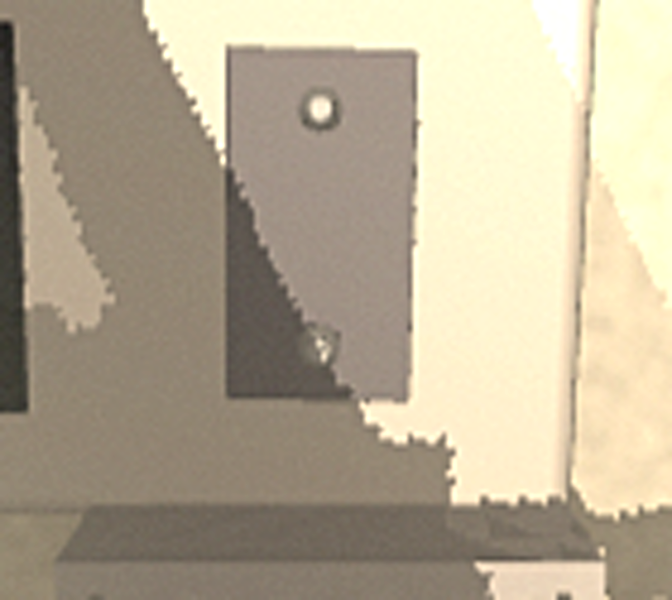

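Run:
```python
from h import *
P=pose(); s=eyes.snapshot("wrist"); K,T=cam(s,P)
c=lambda x,y:(x/4.8+250-.4,y/4.8+75-.4)
a=onz(K,T,c(319,106),.052); b=onz(K,T,c(320,343),.052)
print("pins",a,b,np.linalg.norm(a-b),"mid",(a+b)/2,"dir",np.degrees(np.arctan2(*(b-a)[[1,0]])))
C=[onz(K,T,c(*q),.042) for q in [(228,46),(415,50),(410,401),(228,397)]]
print(np.mean(C,0),[np.linalg.norm(C[i]-C[i-1]) for i in range(4)])
for i,j in((0,3),(1,2),(0,1),(3,2)): print(np.degrees(np.arctan2(*(C[j]-C[i])[[1,0]])))
print("tool frame mid",P[:3,:3].T@((a+b)/2-P[:3,3]))
# pan corners front in this image: crop (58,560)?,(606,560)?; bottom (95,507),(~573,507)
H=s["hand_eye"]
print(onz(K,H,c(58,560),-.0189),onz(K,H,c(606,560),-.0189),onz(K,H,c(95,507),.0051),onz(K,H,c(568,507),.0051))
```

```text
pins [ 0.4679 -0.2499  0.052 ] [ 0.4798 -0.2909  0.052 ] 0.042701798086958065 mid [ 0.4739 -0.2704  0.052 ] dir -73.73557933028945
[ 0.4742 -0.2712  0.042 ] [np.float64(0.06526383908364658), np.float64(0.034650688775280186), np.float64(0.06533958318527774), np.float64(0.0357491738108617)]
-74.87616990985472
-73.91308375111456
14.959781889331307
14.858219392270948
tool frame mid [ 0.0589 -0.0029  0.148 ]
[ 0.0385 -0.0254 -0.0189] [ 0.0385  0.0239 -0.0189] [ 0.038  -0.0254  0.0051] [0.038  0.0239 0.0051]
```

Run:
```python
from h import *
for i in range(3):
    s=eyes.snapshot("wrist"); print(s["hand_eye"][:3],s["mtx"].tolist())
c=lambda x,y:(x/3.5+250-.36,y/3.5+170-.36)
print(c(42,76), onz(s["mtx"],s["hand_eye"],c(42,76),-.0189)); K,H=s["mtx"],s["hand_eye"]
print(proj(K,H,[[.04,.025,-.0189],[.04,-.025,-.0189]]))
```

```text
[[ 0.0009  0.9606  0.2778  0.0753]
 [ 1.     -0.0009 -0.     -0.0009]
 [ 0.0002  0.2778 -0.9606 -0.161 ]] [[339.82527340466635, 0.0, 318.39577132825224], [0.0, 339.82527340466635, 200.83424383008898], [0.0, 0.0, 1.0]]
[[ 0.0009  0.9606  0.2778  0.0753]
 [ 1.     -0.0009 -0.     -0.0009]
 [ 0.0002  0.2778 -0.9606 -0.161 ]] [[339.82527340466635, 0.0, 318.39577132825224], [0.0, 339.82527340466635, 200.83424383008898], [0.0, 0.0, 1.0]]
[[ 0.0009  0.9606  0.2778  0.0753]
 [ 1.     -0.0009 -0.     -0.0009]
 [ 0.0002  0.2778 -0.9606 -0.161 ]] [[339.82527340466635, 0.0, 318.39577132825224], [0.0, 339.82527340466635, 200.83424383008898], [0.0, 0.0, 1.0]]
(261.64, 191.3542857142857) [ 0.0384 -0.0254 -0.0189]
[[378.533  187.9431]
 [262.4225 187.8388]]
```

```bash
cat > look.py <<'E'
from h import *
import sys
def look(n):
    P=pose(); s=eyes.snapshot("wrist"); K,T=cam(s,P)
    cv2.imwrite(f"pics/{n}.png",s["img"][:,:,::-1]); np.savez(f"{n}.npz",P=P,K=K,H=s["hand_eye"])
    c=cv2.resize(s["img"][20:220,210:430,::-1],None,fx=3,fy=3,interpolation=cv2.INTER_CUBIC); cv2.imwrite(f"pics/{n}c.png",cv2.convertScaleAbs(c,alpha=1.2))
    print(env.get_time_s(),P[:3,3],env.get_contact_force(),env.get_opening())
E
python3 - <<'E'
from look import *
R=Rtilt(0,np.radians(-73.9))@FL
P=pose(); seat=P[:3,3]+P[:3,:3]@[.0612,-.0021,0]; print(seat)
t=seat-R[:,0]*.075; t[2]=.072
env.move_straight(t,vel=.1,ori=R); env.sleep(.3); print(t)
look("w9")
E
```

```text
[ 0.4737 -0.2683  0.2   ]
[ 0.4945 -0.3404  0.072 ]
26.9083 [ 0.4946 -0.3403  0.0722] [-0.4766 -0.4042 -0.8316] 0.049602813202913765
```

View pics/w9c.png

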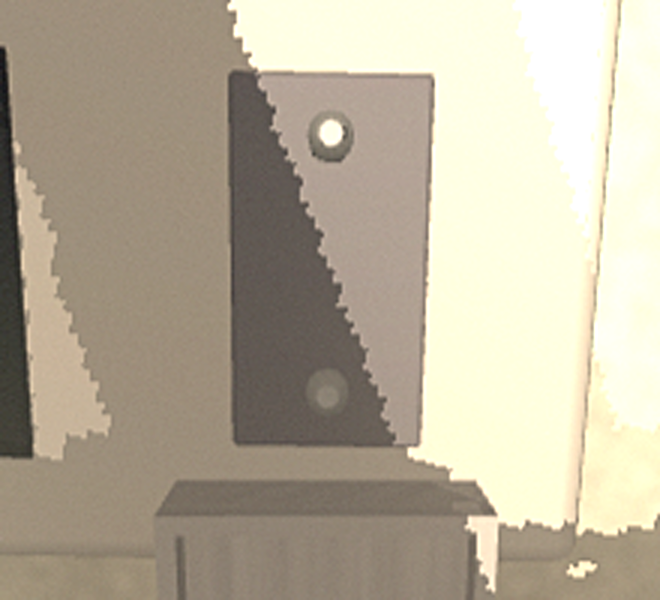

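Run:
```python
from h import *
d=np.load("w9.npz");P,K,H=d["P"],d["K"],d["H"]
c=lambda x,y:(x/3+210-.33,y/3+20-.33)
W=lambda q,z: onz(K,H,c(*q),P[2,3]-z)   # tool frame, z down
a,b=W((330,133),.052),W((326,395),.052); print("pins",a,b,np.linalg.norm(a-b),(a+b)/2,np.degrees(np.arctan2(*(a-b)[[1,0]])))
C=[W(q,.042) for q in [(230,72),(433,75),(419,446),(235,443)]]
print("carrier",np.mean(C,0),[np.linalg.norm(C[i]-C[i-1]) for i in range(4)],np.degrees(np.arctan2(*(C[0]+C[1]-C[2]-C[3])[[1,0]])),np.degrees(np.arctan2(*(C[1]+C[2]-C[0]-C[3])[[0,1]])))
p=[onz(K,H,c(*q),z) for q,z in [((155,515),-.0189),((497,515),-.0189),((178,482),.0051),((474,482),.0051)]]
for x in p: print(x)
print(H[:3,3])
```

```text
pins [ 0.0937 -0.0003  0.0202] [ 0.0503 -0.0009  0.0202] 0.04338379168725503 [ 0.072  -0.0006  0.0202] 0.8284215498964462
carrier [ 0.0719 -0.0004  0.0302] [np.float64(0.06467620126759374), np.float64(0.03497885073499924), np.float64(0.0647762505259656), np.float64(0.03495167817682848)] 0.6229000202512796 -0.8115141647270556
[ 0.0384 -0.0255 -0.0189]
[ 0.0385  0.0237 -0.0189]
[ 0.0379 -0.0256  0.0051]
[0.038  0.0237 0.0051]
[ 0.0753 -0.0009 -0.161 ]
```

```bash
python3 - <<'E'
from look import *
d=np.load("w9.npz");P=d["P"]
R0=Rtilt(0,np.radians(-73.9))@FL
R=R0@Rz(np.radians(.65))
t=P[:3,3]+R0@[.0745,.0004,0]; t[2]=.0722
env.move_straight(t,vel=.06,ori=R); env.sleep(.4)
print(t,env.get_tcp_pos()-t,env.get_contact_force()); np.save("tgt.npy",np.c_[R,t])
look("w10"); f0=np.mean([env.get_contact_force() for _ in range(5)],0)
snap("top","t10");snap("scene","s10")
t[2]=.059; env.move_straight(t,vel=.04)
z=.059
while z>.0472:
    z-=.0015; t[2]=z
    env.move_straight(t,vel=.03); f=env.get_contact_force()-f0
    print(round(z,4),round(env.get_tcp_pos()[2],4),f)
    if f[2]>7 or np.hypot(f[0],f[1])>9: print("stop"); break
env.sleep(.2);f=env.get_contact_force()-f0; print(env.get_tcp_pos(),f,env.get_time_s())
look("w11")
E
python3 - <<'E'
import cv2,numpy as np
a=cv2.imread("pics/w11.png")[20:360,150:490]; b=cv2.imread("pics/s10.png")[120:290,120:350]
q=np.hstack([cv2.resize(a,(390,390)),cv2.resize(b,(400,390))])
cv2.imwrite("pics/m11.png",cv2.convertScaleAbs(q,alpha=1.4))
E
```

```text
[ 0.4743 -0.2687  0.0722] [-0.     -0.0001 -0.    ] [-0.3024 -0.06   -1.3731]
28.75 [ 0.4743 -0.2688  0.0722] [ 0.7874  0.6948 -1.7639] 0.049917017728868016
0.0575 0.0575 [-1.6458 -0.2034 -0.0123]
0.056 0.0559 [-0.7706 -0.3835  0.1289]
0.0545 0.0544 [-1.7762  0.2442  0.5516]
0.053 0.0529 [ 0.2096 -1.4361  0.5696]
0.0515 0.0514 [-1.1603 -1.0516 -0.144 ]
0.05 0.0499 [-0.8197 -1.111   0.4076]
0.0485 0.0484 [-0.4119 -0.9244 -0.999 ]
0.047 0.0469 [-0.2683 -1.5557 -0.4068]
[ 0.4743 -0.2687  0.047 ] [-0.2938 -1.0836  0.5709] 31.5333
31.5833 [ 0.4743 -0.2687  0.047 ] [ 0.2921  0.5752 -1.0643] 0.04987954045748643
```

View pics/m11.png

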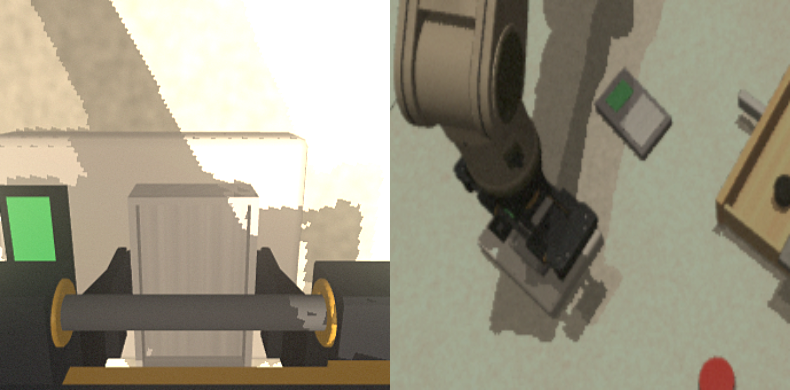

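```bash
python3 - <<'E'
from look import *
M=np.load("tgt.npy");t=M[:,3].copy()
f0=np.mean([env.get_contact_force() for _ in range(8)],0)
z=.047
while z>.0435:
    z-=.0005;t[2]=z
    env.move_straight(t,vel=.02); env.sleep(.05); f=env.get_contact_force()-f0
    print(round(z,4),round(env.get_tcp_pos()[2],4),f)
    if f[2]>4: break
look("w12")
env.move_gripper(.062)
print(env.get_time_s(),env.get_opening(),env.get_contact_force())
t[2]+=.12
env.move_straight(t,vel=.08); 
t2=t-M[:,0]*.06; t2[2]=.2
env.move_straight(t2,vel=.15); env.sleep(.2)
look("w13"); snap("top","t13");snap("scene","s13")
E
python3 - <<'E'
import cv2,numpy as np
a=cv2.imread("pics/w13.png")[20:360,150:490]; b=cv2.imread("pics/s13.png")[150:290,120:350]
q=np.hstack([cv2.resize(a,(390,390)),cv2.resize(b,(400,390))])
cv2.imwrite("pics/m13.png",cv2.convertScaleAbs(q,alpha=1.4))
E
```

```text
0.0465 0.0467 [-2.0448 -0.2654  4.1928]
31.9333 [ 0.4744 -0.2687  0.0467] [-1.398  -0.6328  3.4148] 0.04960642336690079
32.4917 0.0617442413941118 [ 0.1058 -0.099   0.3857]
35.0 [ 0.4904 -0.3254  0.1995] [ 0.5419 -0.3407  0.1589] 0.06201719489558506
```

View pics/m13.png

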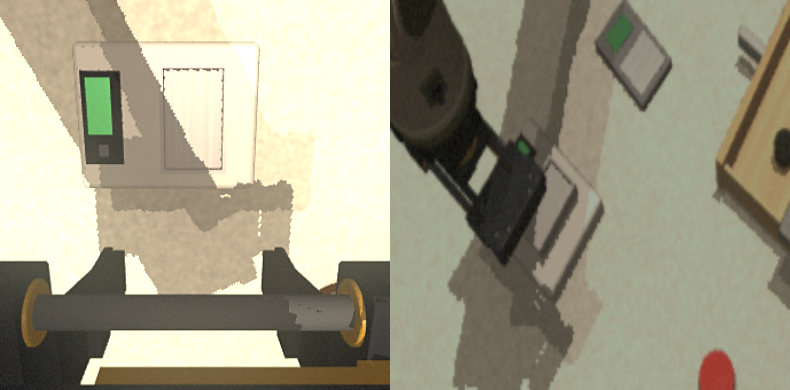

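View pics/w13c.png

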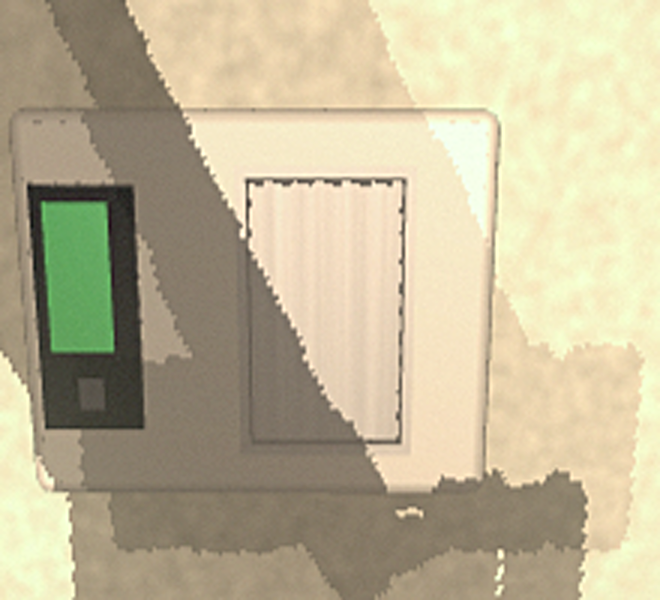

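Run:
```python
from h import *
d=np.load("w13.npz");P,K,H=d["P"],d["K"],d["H"]; T=P@H
c=lambda x,y:(x/3+210-.33,y/3+20-.33)
C=[onz(K,T,c(*q),.066) for q in [(247,180),(407,180),(402,443),(250,440)]]
print(np.mean(C,0),[np.linalg.norm(C[i]-C[i-1]) for i in range(4)],np.degrees(np.arctan2(*(C[2]+C[3]-C[0]-C[1])[[1,0]])))
a=cv2.imread("pics/t0.png") if False else cv2.imread("pics/top0.png"); b=cv2.imread("pics/t13.png")
cv2.imwrite("pics/cmp.png",cv2.convertScaleAbs(np.hstack([a[60:310,60:460],b[60:310,60:460]]),alpha=1.5))
env.close_job(); print(env.get_time_s())
```

```text
[ 0.4742 -0.2703  0.066 ] [np.float64(0.07170613415359277), np.float64(0.04363924105213452), np.float64(0.07258631985172918), np.float64(0.04444386989471568)] -74.64470125468914
the job is handed in; nothing more can be done
the job is handed in; nothing more can be done
```

View pics/cmp.png

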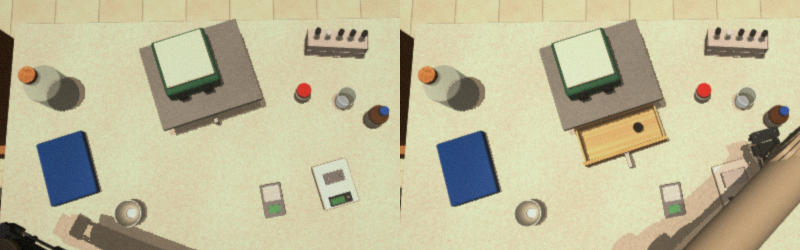

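I opened the drawer to its end stop, took the pan out and seated it on the balance pins. I let go and handed the job in at about 35 s, inside the 58 s limit; no verdict is reported.

- **Drawer:** I gripped the pull with the gripper leaning back 35°, opened the drawer 66 mm, then re-gripped nearly upright and pulled slowly. The stop was felt at roughly 160 mm, judged from how far the arm moved. The sideways force was still only about 12 N, well under the 28 N that drags the riser.
- **Pan:** The pan went onto the pins with no measurable force. It touched down at about 4 N, with its underside at about 42 mm, which matches the carrier top.
- **After release:**
  - In the wrist picture the pan centre is at (0.474, -0.270), the same point where I had measured the middle of the pins.
  - Its long side lies about 1° off the pin line I measured before lowering it, within the 4° allowed.
  - In before-and-after top pictures the riser, bottle, jar, beaker, bowl and pocket scale look unmoved; I did not measure this.
- **Disagreements:**
  - The scene and top cameras differed by about 7 mm on the position of the seat.
  - The wrist camera's reported mounting shifted by about 1 mm between poses, and its sizes came out about 1.5% small (up to 3% for the final pan outline).
  - To get round this I aligned the pan to the pins by measuring both in the same wrist picture.

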